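# Move three test cells one station on

## Task

Move the cell grading test on by one step: the green cell is charged and goes into the yellow resistance meter, the red cell has been measured and goes into the black load tester, and the blue cell is drained and goes into the white charger. Every bay is taken, so lay one cell aside for a while (the shallow blue tray is free for it); each cell must end lying flat in its bay between the contacts, plus end at the red block. Leave the flux bottle and the multimeter where they are.

Things in the scene. Friction and masses are not known exactly. Their poses are not given: they have to be found in the camera images.
- green_cell: AA-size cell, green body, yellow over the last 15 mm at its minus end; 50 mm long, 15 mm thick, about 24 g, lies flat without rolling. Origin: underside at the PLUS end; own x points out of the plus end, z up, so its middle lies at own x = -25, z = +7.5 mm. Grip it across its 15 mm thickness.
- red_cell: AA-size cell, red body, yellow over the last 15 mm at its minus end; 50 mm long, 15 mm thick, about 24 g, lies flat without rolling. Origin: underside at the PLUS end; own x points out of the plus end, z up, so its middle lies at own x = -25, z = +7.5 mm. Grip it across its 15 mm thickness.
- blue_cell: AA-size cell, blue body, yellow over the last 15 mm at its minus end; 50 mm long, 15 mm thick, about 24 g, lies flat without rolling. Origin: underside at the PLUS end; own x points out of the plus end, z up, so its middle lies at own x = -25, z = +7.5 mm. Grip it across its 15 mm thickness.
- charger: White one-bay charger, small lights and vents at its far end (x 43 to 71, 30 mm high). All three stations are alike and fixed, 150 (x) x 80 (y) mm, origin under the centre; bay floor flat, 22 mm above the bench. A seated cell lies along the station's x, middle at x = y = 0, plus end to +x against the red block, whose face is at x = 25, 20 mm above the floor (top 6 mm slopes back 4 mm).
- load_tester: Black one-bay load tester, finned heatsink at its far end (x 41 to 73, 39 mm high). In each bay the minus contact is a black sprung slider: face at x = -24 when empty, 22 mm above the floor, upper 16 mm sloping back 9 mm; gives up to 20 mm to -x under 1 to 2 N. Lower a cell level, middle at x = -4 (3 mm either way): it wedges the slider back; let go, the slider pushes it to the red block.
- resistance_meter: Yellow one-bay resistance meter, display at its far end (x 40 to 72, 32 mm high). In each bay, lips 8 mm high and 26 mm apart flank only the cell's ends (x -27 to -18 and 16 to 25). Between them the sides are open for the fingers: level with the bay floor to 25 mm from the middle line, then 2 mm lower to the housing's edge at 40 mm.
- tray: Shallow blue parts tray with a black rubber liner, fixed, 120 (x) x 100 (y) mm, rim 11 mm high, walls 2.5 mm; origin under its centre; the liner's flat top is 7 mm above the bench. Empty at the start: a free spot to lay a cell.
- flux_bottle: Dark green bottle with a black cap, 28 mm across, 82 mm tall, standing; origin under its centre. Not to be moved or knocked.
- multimeter: Orange and black multimeter lying on its back, 132 x 66 x 39 mm; origin under its centre. Not to be moved.

How it is judged:
At the end, for the whole second after the job is handed in: The green cell lies in the resistance meter, the red cell in the load tester and the blue cell in the charger: each on the bay floor (within 4 mm in height), plus end at the red block (no more than 12 mm short of it), within 10 mm sideways and 0.25 rad of the bay's line, at rest (x of green_cell in the frame of resistance_meter between 0.013 and 0.03 m and y of green_cell in the frame of resistance_meter between -0.01 and 0.01 m and z of green_cell in the frame of resistance_meter between 0.018 and 0.026 m and angle between the x axis of green_cell and the x axis of resistance_meter, either way round below 0.25 rad and linear speed of each of green_cell, red_cell, blue_cell below 0.02 m/s and x of red_cell in the frame of load_tester between 0.013 and 0.03 m and y of red_cell in the frame of load_tester between -0.01 and 0.01 m and z of red_cell in the frame of load_tester between 0.018 and 0.026 m and angle between the x axis of red_cell and the x axis of load_tester, either way round below 0.25 rad and x of blue_cell in the frame of charger between 0.013 and 0.03 m and y of blue_cell in the frame of charger between -0.01 and 0.01 m and z of blue_cell in the frame of charger between 0.018 and 0.026 m and angle between the x axis of blue_cell and the x axis of charger, either way round below 0.25 rad); the robot touches nothing.
It fails at once if the flux bottle is moved more than 20 mm or tipped (distance of flux_bottle from where it was at the start of the episode above 0.02 m or angle between flux_bottle's own z axis and vertical above 0.35 rad).
It fails at once if the multimeter is moved more than 20 mm (distance of multimeter from where it was at the start of the episode above 0.02 m).
It also fails if it takes over 93 s, if anything falls off the work surface, if the arm or the gripper's body presses on something with over 40 N, if the wrist force passes 120 N, or if a joint passes its speed limit or range.

## Robot

A 7-joint arm with a two-finger parallel gripper is mounted at the origin on a cart in front of the work surface, level with it; the furniture and walls round the work are solid. World frame = base frame: x ahead of the robot, y to its left, z up, the work surface at z = 0. Lengths are in m, angles in rad, forces in N, time in s.
With the tool pointing down it reaches from about 0.425 to 0.95 m from the base axis. Payload 4.7 kg.
Tool frame: the origin (TCP) lies midway between the tips of the shut fingers; the grasp point (between the pads) lies 19 mm behind it; z points along the fingers, y is the direction in which the jaws open and shut (so a half turn about z gives the same grasp; the last joint's range is limited). The gripper opens to 87 mm and grips with 3 to 60 N. Pads are 19 mm wide; open, the fingers measure 117 mm over their backs; the gripper's body (75 mm by 190 mm) begins 51 mm behind the grasp point.
Start: joints at [1.173, 0.469, -0.049, 1.532, 0.024, 1.141, -0.082], TCP at [0.243, -0.63, 0.223] pointing down, gripper open.
Joint ranges: [-2.59, 2.59], [-0.33, 1.99], [-1.39, 1.29], [0.1, 2.45], [-1.04, 4.18], [0.21, 1.99], [-2.66, 2.66]. Speed limits (rad/s): [2.57, 2.57, 3.14, 3.14, 3.14, 3.14, 3.14].

## Interface

Orientations are given as a rotation vector (axis times angle).
In Python, from plant import arm, imaging gives the robot as it stands. The module is installed in compiled form; this text tells all that it offers.
- The arm moves only by the shell command python3 -m inch 'ROWS' [OPENING] [FORCE]. ROWS is JSON, a list of rows, each a list of 6 numbers: the shift along the tool's x, y, z in m, then the turn, a rotation vector about the tool's x, y, z in degrees. A call has 1 to 20 rows; each row shifts and turns the commanded pose from where the row before left it, along the tool's axes as they then stand; what a row does not reach is not made up. A row lasts 1/12 s, in which the tool goes at most 41.7 mm and 7.16 degrees, less where a joint would pass 70% of its speed; a pose out of reach is approached as far as the arm can. A call is refused whole if a number of a shift passes 0.0417 or a number of a turn 7.16, either way. A call with a gripper value outside its range is refused whole. OPENING is the finger opening in m, from 0 to 0.087, set as the call begins (- or left out, the last holds). The fingers move at their own pace and stop on an object; FORCE is the grip in N (left out, the last holds). Time passes only in rows, so rows that do not move let the fingers close. It gives the time, the measured TCP pose, the force and the opening at its end, in the units of the state.
- arm.sense(): the state, without advancing time (a new reading comes with each control period).
- imaging.capture(name): name is "scene" or "top" or "wrist"; returns a dict with "color" (384x512x3 uint8, red, green, blue), "z_map" (384x512 float32, m along the optical axis (not along the pixel's ray), 0 where there is no reading), "vertical_fov" (degrees; the focal length in pixels is half the picture's height over the tangent of half this angle, whatever the lens; pixels are square), "cx", "cy" (the principal point, pixels), "R" (3x3) and "t" (3): a world point X has camera coordinates R X + t; the wrist camera has in their place "T_tool_cam" (4x4, takes a point from camera to tool coordinates, whose origin is the TCP and whose axes are the flange's). Camera axes: x right, y down, z forward; pixel columns grow to the right and rows downward; lengths in m; the calibration is good to about 2 mm. A picture is of the moment at which its call begins: read the wrist's pose just before it.
- arm.hand_in(): hands the job in, once; it reports no verdict.
The state is a dict: "clock": time; "q": joint angles; "joint_velocities": joint speeds; "joint_torque": joint torques, N m; "tcp_pos": TCP position; "tool_rot": TCP orientation; "contact_force": force on the tool from outside, world axes, zero at the start; "torque": the same for the moment, N m; "grip_width": finger opening in m.
Only numpy, scipy, OpenCV 4.12 (cv2) and the standard library are available. Lean on these libraries where they do the work, as an engineer would, in place of code of your own. Each camera call takes 0.05 s, during which the arm holds its last target.

## Working session

There is one attempt and no reset: what is moved stays moved. The work goes in short steps, Python scripts to look and compute and a shell command to move; the robot and the scene stay as the last step left them, time stands still between calls to the robot, and variables do not carry over. Pictures are saved under pics/ and viewed, and the job is handed in when it is done.

```bash
ls; mkdir -p pics
python3 - <<'E'
from plant import arm, imaging
import cv2,numpy as np
print(arm.sense())
for n in("scene","top","wrist"):
    c=imaging.capture(n); cv2.imwrite(f"pics/{n}0.png",c["color"][:,:,::-1])
    np.savez(f"{n}0.npz",**c)
    print(n,{k:v for k,v in c.items() if k not in("color","z_map")})
E
```

```text
pics
{'clock': 0.0, 'q': array([ 1.17311611,  0.46946511, -0.04862146,  1.53367787,  0.02411939,
        1.14100468, -0.08231703]), 'joint_velocities': array([ 8.57005569e-04,  4.96031437e-04,  8.16521546e-05,  9.53809315e-04,
       -1.26900685e-03,  2.82707890e-04, -4.24165208e-05]), 'joint_torque': array([-7.81777544e-04, -5.07981169e+01, -8.08191835e-02, -2.36156452e+01,
       -6.13048207e-02,  3.77566111e-02,  1.73764192e-04]), 'tcp_pos': array([ 0.24312698, -0.62905426,  0.22149037]), 'tool_rot': array([-3.08643707e+00, -5.75720728e-01,  6.86100493e-04]), 'contact_force': array([-0.22731539,  0.45477238, -0.20746403]), 'torque': array([-0.02072353,  0.01550454,  0.04278549]), 'grip_width': 0.08691066399623476}
scene {'vertical_fov': 43.103815817114864, 'cx': 257.7842104247581, 'cy': 184.22137471416175, 'R': array([[-0.87487777, -0.48372325,  0.02450927],
       [-0.24220677,  0.39311998, -0.88701328],
       [ 0.41943386, -0.78196451, -0.46109298]]), 't': array([0.45292996, 0.20503491, 0.97087319])}
top {'vertical_fov': 49.85102370553844, 'cx': 250.04073401725122, 'cy': 192.5215463725928, 'R': array([[-0.01347197, -0.99934968,  0.03344732],
       [-0.98984856,  0.00859576, -0.14186591],
       [ 0.14148614, -0.03501899, -0.98932065]]), 't': array([-0.04211527,  0.55314895,  0.91300936])}
wrist {'vertical_fov': 58.9117625352758, 'cx': 256.45368967637154, 'cy': 191.97577476224873, 'T_tool_cam': array([[ 9.94725956e-04, -9.68439827e-01, -2.49245485e-01,
         6.83165721e-02],
       [ 9.99999365e-01,  1.09513125e-03, -2.64170857e-04,
         2.68515865e-04],
       [ 5.28790099e-04, -2.49245064e-01,  9.68440302e-01,
        -1.62161141e-01],
       [ 0.00000000e+00,  0.00000000e+00,  0.00000000e+00,
         1.00000000e+00]])}
```

View pics/top0.png

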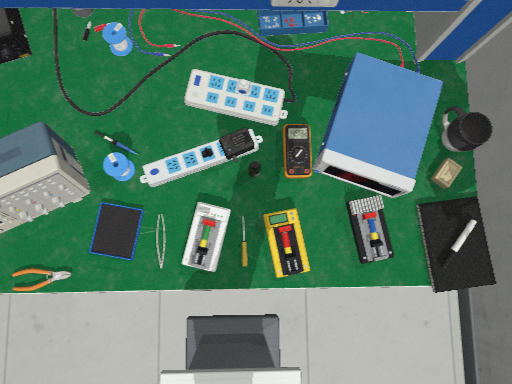

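View pics/scene0.png

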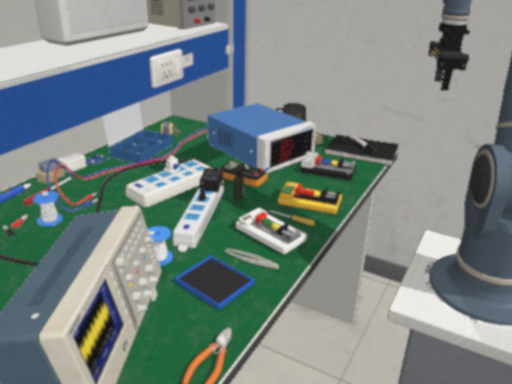

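The top view shows the charger with the green cell at about (207,237), the yellow meter with the red cell at (287,243), the load tester with the blue cell at (372,230) and the tray at (117,232). The bottle is at (255,168) and the multimeter at (297,150).

```bash
cat > h.py <<'E'
import numpy as np, cv2
def K(c):
    h=c["color"].shape[0]; f=h/2/np.tan(np.radians(float(c["vertical_fov"]))/2)
    return f,float(c["cx"]),float(c["cy"])
def pts(c,R=None,t=None):
    f,cx,cy=K(c); z=c["z_map"]; v,u=np.mgrid[:z.shape[0],:z.shape[1]]
    P=np.stack([(u-cx)/f*z,(v-cy)/f*z,z],-1)
    return (P-t)@R
def ray(c,u,v,h,R,t):
    f,cx,cy=K(c); d=R.T@np.array([(u-cx)/f,(v-cy)/f,1.]); o=-R.T@t
    return o+d*(h-o[2])/d[2]
def wristRt(c,s):
    T=np.eye(4);T[:3,:3]=cv2.Rodrigues(np.array(s["tool_rot"]))[0];T[:3,3]=s["tcp_pos"]
    W=T@c["T_tool_cam"]; R=W[:3,:3].T; return R,-R@W[:3,3]
E
python3 - <<'E'
from h import *
c=dict(np.load("top0.npz")); im=c["color"][:,:,::-1]
cv2.imwrite("pics/topz.png",cv2.resize(im[190:290,80:410],None,fx=2.4,fy=2.4,interpolation=cv2.INTER_CUBIC))
R,t=c["R"],c["t"]; P=pts(c,R,t)
for n,u,v in [("charger",207,237),("meter",287,243),("load",372,230),("tray",117,232),("bench",150,270),("bottle",255,168),("mm",297,150),("meterdisp",280,217)]:
    print(n,P[v,u].round(3), c["z_map"][v,u])
hsv=cv2.cvtColor(c["color"],cv2.COLOR_RGB2HSV)
E
```

```text
charger [0.452 0.051 0.036] 0.93957454
meter [ 0.436 -0.131  0.038] 0.94152504
load [ 0.463 -0.33   0.035] 0.9559839
tray [0.467 0.261 0.011] 0.9589435
bench [0.379 0.185 0.004] 0.9565234
bottle [ 0.601 -0.058  0.084] 0.9167383
mm [ 0.653 -0.161  0.037] 0.974491
meterdisp [ 0.496 -0.117  0.035] 0.95239943
```

View pics/topz.png

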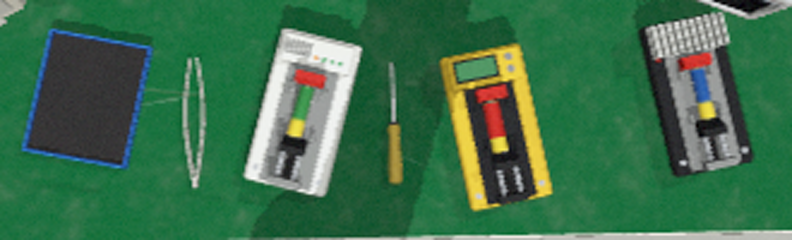

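View pics/wrist0.png

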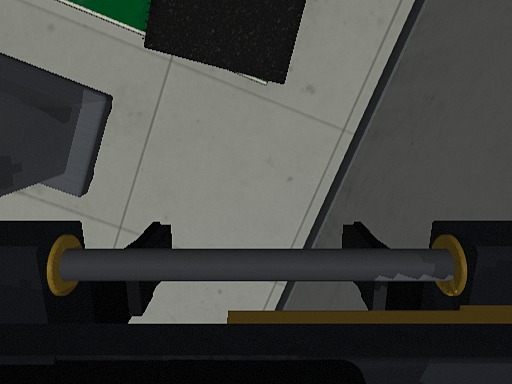

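```bash
cat > cells.py <<'E'
from h import *
def find(c,R,t,h=0.0295,box=None):
    # body+yellow : use plus and minus boundaries by mask
    hsv=cv2.cvtColor(c["color"],cv2.COLOR_RGB2HSV)
    out={}
    return out
E
python3 - <<'E'
from h import *
c=dict(np.load("top0.npz")); R,t=c["R"],c["t"]
hsv=cv2.cvtColor(c["color"],cv2.COLOR_RGB2HSV).astype(int); H,S,V=[hsv[...,i] for i in range(3)]
def rep(name,m,roi,h):
    u0,u1,v0,v1=roi; M=np.zeros(m.shape,np.uint8); M[v0:v1,u0:u1]=m[v0:v1,u0:u1]
    n,l,s,ce=cv2.connectedComponentsWithStats(M)
    k=1+np.argmax(s[1:,4]); cs,_=cv2.findContours((l==k).astype(np.uint8),cv2.RETR_EXTERNAL,cv2.CHAIN_APPROX_NONE)
    q=cs[0][:,0,:]
    W=np.array([ray(c,a,b,h,R,t)[:2] for a,b in q])
    r=cv2.minAreaRect((W*1000).astype(np.float32))
    w=np.array([ray(c,a,b,h,R,t)[:2] for a,b in [ce[k]]])[0]
    print(name,s[k,4],"px",ce[k].round(1),"cen",w.round(4),"rect",np.round(r[0],1),np.round(r[1],1),round(r[2],1))
yel=(H>18)&(H<35)&(S>150)&(V>100)
red=((H<8)|(H>172))&(S>140)&(V>80)
grn=(H>40)&(H<75)&(S>120)&(V>120)
blu=(H>100)&(H<125)&(S>110)&(V>70)
rois={"charger":(195,222,213,262),"meter":(274,300,224,262),"load":(360,385,205,255)}
for n,r in rois.items():
    for nm,m in(("yel",yel),("red",red),("grn",grn),("blu",blu)):
        if m[r[2]:r[3],r[0]:r[1]].sum()>8: rep(n+" "+nm,m,r,0.035)
rep("trayrim",blu,(85,148,195,265),0.011)
rep("meterbody",yel,(258,315,205,280),0.026)
rep("charger body",(S<60)&(V>150),(178,235,200,275),0.026)
rep("load body",(V<90)&(S<90),(345,397,190,268),0.026)
E
```

```text
charger yel 35 px [202.9 242.8] cen [0.439  0.0602] rect [439.1  60.2] [11.6 14.2] 76.1
charger red 67 px [208.7 222.3] cen [0.4853 0.0471] rect [485.3  47.2] [27.8 12.1] 76.8
charger grn 61 px [205.8 232.8] cen [0.4616 0.0537] rect [461.7  53.8] [10.1 29.4] 71.5
meter yel 103 px [297.2 233.4] cen [ 0.4575 -0.1554] rect [ 448.6 -152.4] [13.9 61.6] 88.3
meter red 178 px [285.  234.9] cen [ 0.4547 -0.1274] rect [ 452.3 -130.2] [47.4 30.2] 13.3
load yel 34 px [374.  235.6] cen [ 0.4505 -0.3334] rect [ 450.7 -333.4] [13.8 11.5] 89.3
load red 68 px [369.  215.1] cen [ 0.4979 -0.3243] rect [ 497.8 -324.5] [11.8 31. ] 10.5
load blu 76 px [371.4 225. ] cen [ 0.4749 -0.3286] rect [ 475.1 -328.6] [29.8 13.2] 11.1
trayrim 389 px [115.4 230.6] cen [0.4703 0.2648] rect [470.4 263.2] [102.2 120. ] 79.1
meterbody 1011 px [285.4 239.7] cen [ 0.4438 -0.1291] rect [ 438.4 -130.5] [148.3  80. ] 10.9
charger body 1567 px [206.9 235. ] cen [0.4569 0.0518] rect [454.4  54.3] [ 79.3 148.2] 75.4
load body 386 px [357.9 236.4] cen [ 0.4493 -0.2985] rect [ 458.4 -294.7] [147.5  35.3] 21.4
```

```bash
cat > goto.py <<'E'
# usage: python3 goto.py x y z yawdeg : prints needed turn and then tool shift
import sys; from plant import arm; from h import *
s=arm.sense(); R=cv2.Rodrigues(np.array(s["tool_rot"]))[0]; p=s["tcp_pos"]
x,y,z,yaw=map(float,sys.argv[1:5]); a=np.radians(yaw)
Rd=np.array([[np.cos(a),np.sin(a),0],[np.sin(a),-np.cos(a),0],[0,0,-1]])
rv=np.degrees(cv2.Rodrigues(R.T@Rd)[0].ravel())
d=np.array([x,y,z])-p
print("t",round(s["clock"],2),"pos",p.round(4),"yaw",np.degrees(np.arctan2(R[1,0],R[0,0])).round(2),"grip",round(s["grip_width"],4),"F",np.round(s["contact_force"],1))
print("turn first (tool deg)",rv.round(2)," then shift mm",(Rd.T@d*1000).round(1))
E
python3 - <<'E'
from h import *
c=dict(np.load("top0.npz")); P=pts(c,c["R"],c["t"])
for lo,hi in((.06,.1),(.1,.15),(.15,.25),(.25,.6)):
    m=(P[...,2]>lo)&(P[...,2]<hi)&(c["z_map"]>0)&(P[...,0]>.4)&(P[...,0]<.7)&(P[...,1]<.4)&(P[...,1]>-.6)
    q=P[m]; print(lo,hi,m.sum(), q.min(0).round(3) if m.any() else "",q.max(0).round(3) if m.any() else "")
    if m.any():
        for y0 in np.arange(-.6,.4,.1):
            k=q[(q[:,1]>y0)&(q[:,1]<y0+.1)]
            if len(k)>3: print("  y",round(y0,1),"minx",np.percentile(k[:,0],2).round(3))
E
python3 goto.py 0.40 -0.343 0.2 11
```

```text
0.06 0.1 2880 [ 0.51  -0.598  0.06 ] [0.7 0.4 0.1]
  y -0.6 minx 0.648
  y -0.4 minx 0.541
  y -0.3 minx 0.579
  y -0.1 minx 0.601
  y -0.0 minx 0.634
  y 0.2 minx 0.591
  y 0.3 minx 0.523
0.1 0.15 6558 [ 0.531 -0.588  0.1  ] [0.7  0.4  0.15]
  y -0.6 minx 0.657
  y -0.5 minx 0.575
  y -0.4 minx 0.549
  y -0.3 minx 0.583
  y 0.3 minx 0.536
0.15 0.25 1876 [0.542 0.327 0.15 ] [0.686 0.4   0.18 ]
  y 0.3 minx 0.55
0.25 0.6 0  
t 0.15 pos [ 0.2432 -0.6292  0.2217] yaw 21.13 grip 0.0872 F [ 0.7 -0.7 -0.3]
turn first (tool deg) [-8.000e-02  1.000e-02  1.013e+01]  then shift mm [ 208.5 -251.    21.7]
```

```bash
python3 -m inch '[[0,0,0,0,0,5],[0,0,0,0,0,5.1],[0.026,-0.0313,0.0027,0,0,0],[0.026,-0.0313,0.0027,0,0,0],[0.026,-0.0313,0.0027,0,0,0],[0.026,-0.0313,0.0027,0,0,0],[0.026,-0.0313,0.0027,0,0,0],[0.026,-0.0313,0.0027,0,0,0],[0.026,-0.0313,0.0027,0,0,0],[0.026,-0.0313,0.0027,0,0,0],[0,0,0,0,0,0],[0,0,0,0,0,0]]' 0.045 25
cat > look.py <<'E'
import sys; from plant import arm, imaging; from h import *
n=sys.argv[1]; s=arm.sense(); c=imaging.capture("wrist"); R,t=wristRt(c,s)
cv2.imwrite(f"pics/{n}.png",c["color"][:,:,::-1]); np.savez(n+".npz",R=R,t=t,**c)
print(s["tcp_pos"],np.linalg.norm(s["joint_velocities"]))
E
python3 look.py w1
```

```text
clock: 1.15
tcp_pos: [0.401, -0.3414, 0.2008]
tool_rot: [-3.125, -0.311, -0.0]
contact_force: [-1.2, -0.8, -0.1]
grip_width: 0.0449
[ 0.40101202 -0.34135595  0.20084955] 0.0855269888191874
```

View pics/w1.png

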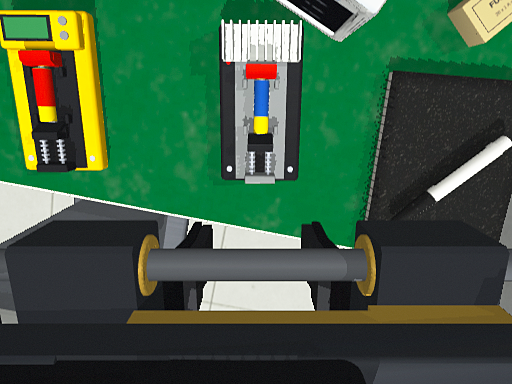

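The wrist view shows the load tester with the blue cell at (261,105) and the meter with the red cell at (44,90). Both cells have their plus end up, against the red block.

```bash
cat > cell.py <<'E'
# python3 cell.py file color u0 u1 v0 v1 [h]
import sys; from h import *
c=dict(np.load(sys.argv[1]+".npz")); R,t=c["R"],c["t"]; col=sys.argv[2]; u0,u1,v0,v1=map(int,sys.argv[3:7]); h=float(sys.argv[7]) if len(sys.argv)>7 else .0295
hsv=cv2.cvtColor(c["color"],cv2.COLOR_RGB2HSV).astype(int); H,S,V=[hsv[...,i] for i in range(3)]
M={"yellow":(H>18)&(H<35)&(S>150)&(V>90),"red":((H<8)|(H>172))&(S>140)&(V>60),"green":(H>40)&(H<75)&(S>120)&(V>90),"blue":(H>100)&(H<125)&(S>110)&(V>60)}
def comp(m):
    X=np.zeros(m.shape,np.uint8); X[v0:v1,u0:u1]=m[v0:v1,u0:u1]
    n,l,s,ce=cv2.connectedComponentsWithStats(X); k=1+np.argmax(s[1:,4]); 
    q=np.argwhere(l==k)[:,::-1]; W=np.array([ray(c,a,b,h,R,t)[:2] for a,b in q])
    r=cv2.minAreaRect((W*1000).astype(np.float32)); return W.mean(0),r,s[k]
for nm in("yellow",col):
    w,r,s=comp(M[nm]); print(nm,s,w.round(4),np.round(r[0],1),np.round(r[1],1),round(r[2],1))
    if nm=="yellow": y=w
d=w-y; L=np.linalg.norm(d); d/=L
print("yaw",np.degrees(np.arctan2(d[1],d[0])).round(1),"sep",(L*1000).round(1),"mid (yellow centre+17.5mm)",(y+.0175*d).round(4))
E
python3 cell.py w1 blue 245 280 78 135
python3 cell.py w1 red 34 60 68 123 
python3 cell.py w1 red 240 285 60 80 .04
```

```text
yellow [254 117  14  17 235] [ 0.4501 -0.3354] [ 449.9 -335.4] [15.2 12.6] 11.4
blue [254  80  15  36 528] [ 0.475  -0.3307] [ 474.9 -330.8] [31.9 13.4] 11.4
yaw 10.8 sep 25.4 mid (yellow centre+17.5mm) [ 0.4673 -0.3321]
yellow [ 38 106  19  16 269] [ 0.4202 -0.1329] [ 420.  -133.1] [14.  16.7] 11.4
red [ 34  68  22  39 706] [ 0.4436 -0.1289] [ 443.7 -128.7] [34.3 18.3] 10.6
yaw 9.7 sep 23.8 mid (yellow centre+17.5mm) [ 0.4374 -0.13  ]Traceback (most recent call last):
  File "cell.py", line 12, in <module>
    w,r,s=comp(M[nm]); print(nm,s,w.round(4),np.round(r[0],1),np.round(r[1],1),round(r[2],1))
          ~~~~^^^^^^^
  File "cell.py", line 8, in comp
    n,l,s,ce=cv2.connectedComponentsWithStats(X); k=1+np.argmax(s[1:,4]);
                                                      ~~~~~~~~~^^^^^^^^^
    return _wrapfunc(a, 'argmax', axis=axis, out=out, **kwds)
    return bound(*args, **kwds)
ValueError: attempt to get argmax of an empty sequence
```

```bash
python3 goto.py 0.4672 -0.3318 0.09 11
```

```text
t 1.2 pos [ 0.3998 -0.3436  0.2009] yaw 11.15 grip 0.0449 F [ 0.1 -0.6  0.2]
turn first (tool deg) [0.01 0.02 0.15]  then shift mm [ 68.4   1.3 110.9]
```

```bash
python3 -m inch '[[0.0171,0.0003,0.0277,0,0,0],[0.0171,0.0003,0.0277,0,0,0],[0.0171,0.0003,0.0277,0,0,0],[0.0171,0.0003,0.0277,0,0,0],[0,0,0,0,0,0],[0,0,0,0,0,0],[0,0,0,0,0,0]]' 0.045 25
python3 look.py w2; python3 goto.py 0.4672 -0.3318 0.0245 11
```

```text
clock: 1.78
tcp_pos: [0.4661, -0.3341, 0.0909]
tool_rot: [3.126, 0.298, -0.0]
contact_force: [0.8, 0.5, 0.3]
grip_width: 0.0453
[ 0.46610185 -0.33411963  0.09093076] 0.031068401336168297
t 1.83 pos [ 0.4663 -0.3342  0.0916] yaw 10.87 grip 0.0446 F [-0.8 -0.2  0. ]
turn first (tool deg) [ 0.13 -0.05 -0.13]  then shift mm [ 1.3 -2.2 67.1]
```

View pics/w2.png

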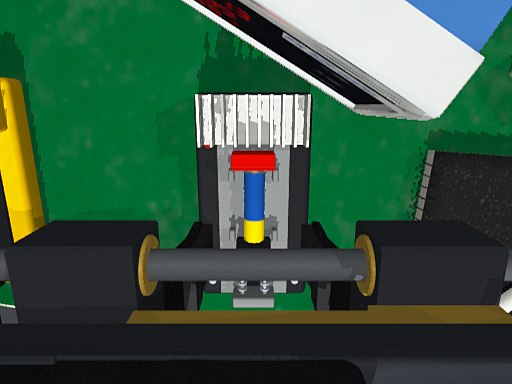

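The cell at (255,205) is in line with the tool axis (u≈256), so the lateral offset is about 1 mm.

```bash
python3 cell.py w2 blue 235 275 165 246
```

```text
yellow [244 219  21  25 429] [ 0.4485 -0.3357] [ 448.4 -335.6] [17.5 14.1] 7.9
blue [244 172  21  49 970] [ 0.4734 -0.3311] [ 473.3 -331.3] [34.  13.7] 10.4
yaw 10.4 sep 25.3 mid (yellow centre+17.5mm) [ 0.4657 -0.3325]
```

```bash
python3 -m inch '[[0,-0.0014,0.025,0,0,0],[0,0,0.02,0,0,0],[0,0,0.012,0,0,0],[0,0,0.01,0,0,0],[0,0,0,0,0,0],[0,0,0,0,0,0],[0,0,0,0,0,0]]' 0.045 25
python3 goto.py 0.4660 -0.3325 0.0245 11
```

```text
clock: 2.42
tcp_pos: [0.4672, -0.3313, 0.0241]
tool_rot: [3.126, 0.301, 0.002]
contact_force: [1.2, 0.3, -0.2]
grip_width: 0.0452
t 2.42 pos [ 0.4672 -0.3313  0.0241] yaw 11.01 grip 0.0452 F [ 1.2  0.3 -0.2]
turn first (tool deg) [ 0.07 -0.07  0.01]  then shift mm [-1.4  0.9 -0.4]
```

```bash
python3 -m inch '[[0,0,0,0,0,0],[0,0,0,0,0,0],[0,0,0,0,0,0],[0,0,0,0,0,0],[0,0,0,0,0,0]]' 0 25; python3 goto.py 0.4660 -0.3325 0.12 11
```

```text
clock: 2.83
tcp_pos: [0.4668, -0.3308, 0.0233]
tool_rot: [3.127, 0.302, 0.0]
contact_force: [0.5, -0.1, -1.4]
grip_width: 0.0192
t 2.83 pos [ 0.4668 -0.3308  0.0233] yaw 11.03 grip 0.0192 F [ 0.5 -0.1 -1.4]
turn first (tool deg) [ 0.01 -0.01  0.03]  then shift mm [ -1.1   1.5 -96.7]
```

```bash
python3 -m inch '[[0,0,0,0,0,0],[0,0,0,0,0,0],[0,0,0,0,0,0]]' 0 25; python3 -m inch '[[0,0,-0.01,0,0,0],[0,0,-0.03,0,0,0],[0,0,-0.035,0,0,0],[0,0,-0.035,0,0,0],[0,0,0,0,0,0],[0,0,0,0,0,0]]'
python3 look.py w3;python3 goto.py 0.455 0.255 0.12 -11
```

```text
clock: 3.08
tcp_pos: [0.4668, -0.3309, 0.0232]
tool_rot: [3.127, 0.302, 0.0]
contact_force: [-0.1, -0.9, 0.3]
grip_width: 0.014
clock: 3.58
tcp_pos: [0.4681, -0.3315, 0.1361]
tool_rot: [3.124, 0.302, 0.007]
contact_force: [-0.5, 0.3, 0.2]
grip_width: 0.014
[ 0.46809071 -0.33150706  0.1361431 ] 0.07210885574254033
t 3.63 pos [ 0.4668 -0.3308  0.1342] yaw 11.03 grip 0.014 F [-0.1 -0.1  0.1]
turn first (tool deg) [ 0.05 -0.07 22.03]  then shift mm [-123.4 -572.8   14.2]
```

View pics/w3.png

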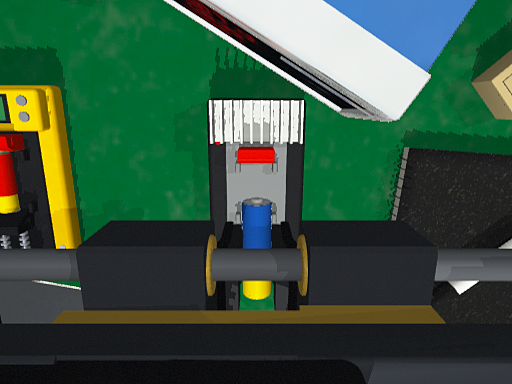

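```bash
python3 -m inch '[[0,0,0,0,0,5.5],[0,0,0,0,0,5.5],[0,0,0,0,0,5.5],[0,0,0,0,0,5.5],[-0.0082,-0.0382,0,0,0,0],[-0.0082,-0.0382,0,0,0,0],[-0.0082,-0.0382,0,0,0,0],[-0.0082,-0.0382,0,0,0,0],[-0.0082,-0.0382,0,0,0,0],[-0.0082,-0.0382,0,0,0,0],[-0.0082,-0.0382,0,0,0,0],[-0.0082,-0.0382,0,0,0,0],[-0.0082,-0.0382,0,0,0,0],[-0.0082,-0.0382,0,0,0,0],[-0.0082,-0.0382,0,0,0,0],[-0.0082,-0.0382,0,0,0,0],[-0.0082,-0.0382,0,0,0,0],[-0.0082,-0.0382,0,0,0,0],[-0.0082,-0.0382,0,0,0,0],[0,0,0,0,0,0]]'
python3 -m inch '[[0,0,0,0,0,0],[0,0,0,0,0,0],[0,0,0,0,0,0]]'
python3 look.py w4;python3 goto.py 0.455 0.255 0.0095 -11
```

```text
clock: 5.3
tcp_pos: [0.4524, 0.2643, 0.1324]
tool_rot: [-3.124, 0.281, 0.003]
contact_force: [0.7, 0.8, 0.4]
grip_width: 0.0138
clock: 5.55
tcp_pos: [0.4546, 0.2531, 0.1321]
tool_rot: [3.125, -0.303, -0.003]
contact_force: [-0.6, -0.6, 0.1]
grip_width: 0.0137
[0.45463568 0.25313473 0.13212772] 0.01572892758954306
t 5.6 pos [0.4549 0.2531 0.1324] yaw -11.12 grip 0.0138 F [ 0.3 -0.1  0.4]
turn first (tool deg) [ 0.11  0.05 -0.12]  then shift mm [ -0.3  -1.9 122.9]
```

View pics/w4.png

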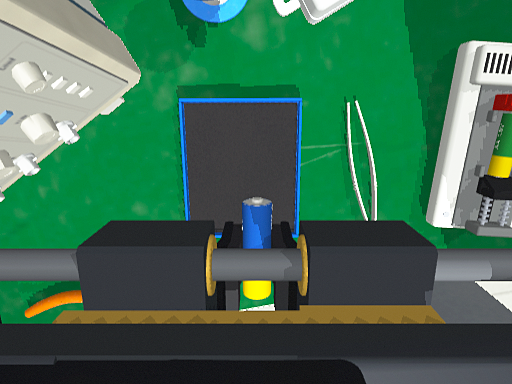

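```bash
python3 -m inch '[[0.002,-0.008,0.034,0,0,0],[0,0,0.034,0,0,0],[0,0,0.03,0,0,0],[0,0,0.016,0,0,0],[0,0,0.006,0,0,0],[0,0,0,0,0,0],[0,0,0,0,0,0],[0,0,0,0,0,0]]'
python3 goto.py 0.455 0.260 0.009 -11
```

```text
clock: 6.27
tcp_pos: [0.4597, 0.2629, 0.0145]
tool_rot: [-3.126, 0.301, -0.004]
contact_force: [0.3, -0.7, 0.3]
grip_width: 0.0135
t 6.27 pos [0.4597 0.2629 0.0145] yaw -11.01 grip 0.0135 F [ 0.3 -0.7  0.3]
turn first (tool deg) [-0.1  -0.12 -0.01]  then shift mm [-4.   3.7  5.5]
```

```bash
python3 -m inch '[[0,0,0.003,0,0,0],[0,0,0.001,0,0,0],[0,0,0,0,0,0],[0,0,0,0,0,0]]'; python3 goto.py 0.455 0.260 0.009 -11
```

```text
clock: 6.6
tcp_pos: [0.4587, 0.2627, 0.0095]
tool_rot: [-3.127, 0.3, -0.001]
contact_force: [-0.2, -0.1, -1.0]
grip_width: 0.0141
t 6.6 pos [0.4587 0.2627 0.0095] yaw -10.97 grip 0.0141 F [-0.2 -0.1 -1. ]
turn first (tool deg) [-0.02 -0.03  0.03]  then shift mm [-3.1  3.4  0.5]
```

```bash
python3 -m inch '[[0,0,0,0,0,0],[0,0,0,0,0,0],[0,0,0,0,0,0],[0,0,-0.015,0,0,0],[0,0,-0.03,0,0,0],[0,0,-0.04,0,0,0],[0,0,-0.04,0,0,0],[0,0,-0.04,0,0,0],[0,0,0,0,0,0]]' 0.03 25
python3 look.py w5; python3 goto.py 0.435 -0.04 0.2 0
```

```text
clock: 7.35
tcp_pos: [0.4626, 0.2658, 0.1822]
tool_rot: [-3.118, 0.299, -0.02]
contact_force: [0.9, 0.6, -0.1]
grip_width: 0.0303
[0.46262152 0.26579822 0.182175  ] 0.1469153430726352
t 7.4 pos [0.4611 0.2645 0.1787] yaw -10.98 grip 0.0303 F [ 0.5 -0.5  0.5]
turn first (tool deg) [ -0.33  -0.48 -10.98]  then shift mm [-26.1 304.5 -21.3]
```

View pics/w5.png

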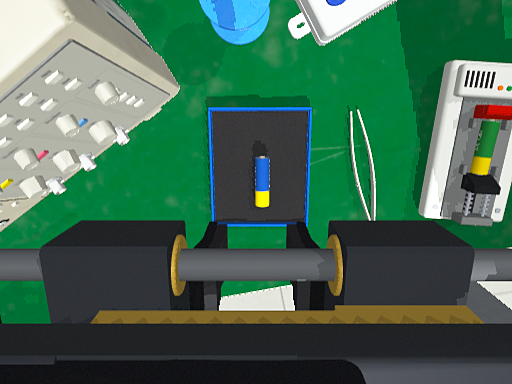

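The blue cell lies flat in the tray at (262,182). Next I'll look at the charger and the meter from between them.

```bash
python3 -m inch '[[0,0,0,0,0,-5.5],[0,0,0,0,0,-5.5],[-0.0033,0.038,-0.0025,0,0,0],[-0.0033,0.038,-0.0025,0,0,0],[-0.0033,0.038,-0.0025,0,0,0],[-0.0033,0.038,-0.0025,0,0,0],[-0.0033,0.038,-0.0025,0,0,0],[-0.0033,0.038,-0.0025,0,0,0],[-0.0033,0.038,-0.0025,0,0,0],[-0.0033,0.038,-0.0025,0,0,0],[0,0,0,0,0,0],[0,0,0,0,0,0],[0,0,0,0,0,0],[0,0,0,0,0,0]]' 0.045 25
python3 look.py w6; python3 goto.py 0.4374 -0.13 0.1 10.5
```

```text
clock: 8.57
tcp_pos: [0.432, -0.0399, 0.1935]
tool_rot: [-3.141, -0.005, 0.002]
contact_force: [-0.4, 0.0, 0.6]
grip_width: 0.045
[ 0.43199452 -0.03994644  0.19350547] 0.010608777555236985
t 8.62 pos [ 0.4321 -0.0398  0.1936] yaw 0.21 grip 0.0452 F [-0.1  0.2 -0.5]
turn first (tool deg) [ -0.03   0.05 -10.29]  then shift mm [-11.2  89.6  93.6]
```

View pics/w6.png

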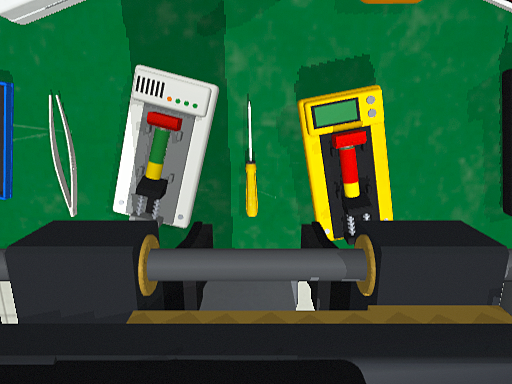

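The charger with the green cell is at (157,152) and the meter with the red cell at (349,172). Both cells are fully visible.

```bash
python3 cell.py w6 green 140 175 125 184; python3 cell.py w6 red 336 360 149 202; python3 cell.py w6 red 336 360 149 202 .0345|tail -1;  python3 cell.py w5 blue 250 275 150 212 .0145
```

```text
yellow [145 161  18  19 246] [0.4373 0.0606] [437.1  60.6] [14.5 17. ] 74.7
green [149 128  20  36 437] [0.4611 0.0546] [461.1  54.6] [12.6 32.9] 73.9
yaw -14.1 sep 24.6 mid (yellow centre+17.5mm) [0.4542 0.0563]
yellow [344 182  16  16 208] [ 0.4188 -0.134 ] [ 418.5 -133.9] [14.9 14.6] 10.1
red [339 149  20  34 546] [ 0.4429 -0.1292] [ 442.8 -129.2] [34.  15.7] 10.6
yaw 11.2 sep 24.6 mid (yellow centre+17.5mm) [ 0.436  -0.1306]
yaw 11.2 sep 24.2 mid (yellow centre+17.5mm) [ 0.4373 -0.1291]
yellow [255 191  15  17 224] [0.4407 0.2663] [440.4 266.3] [14.1 16.7] 79.2
blue [255 158  15  33 449] [0.4656 0.2619] [465.4 261.6] [13.8 32.2] 79.0
yaw -10.2 sep 25.4 mid (yellow centre+17.5mm) [0.4579 0.2633]
```

```bash
python3 goto.py 0.4365 -0.1303 0.1 11; python3 -m inch '[[0,0,0,0,0,-5.4],[0,0,0,0,0,-5.4],[-0.0044,0.0299,0.0312,0,0,0],[-0.0044,0.0299,0.0312,0,0,0],[-0.0044,0.0299,0.0312,0,0,0],[0,0,0,0,0,0],[0,0,0,0,0,0],[0,0,0,0,0,0]]'
python3 look.py w7; python3 goto.py 0.4365 -0.1303 0.024 11
```

```text
t 8.62 pos [ 0.4321 -0.0398  0.1936] yaw 0.21 grip 0.0452 F [-0.1  0.2 -0.5]
turn first (tool deg) [ -0.03   0.05 -10.79]  then shift mm [-13.   89.7  93.6]
clock: 9.28
tcp_pos: [0.4365, -0.1269, 0.1044]
tool_rot: [-3.127, -0.3, -0.0]
contact_force: [0.6, 0.4, -0.1]
grip_width: 0.0449
[ 0.43651526 -0.12685003  0.10437845] 0.03218410932375545
t 9.33 pos [ 0.437  -0.1266  0.105 ] yaw 11.0 grip 0.045 F [ 0.7 -0.6 -0.5]
turn first (tool deg) [-0.   -0.09 -0.  ]  then shift mm [-1.2  3.5 81. ]
```

View pics/w7.png

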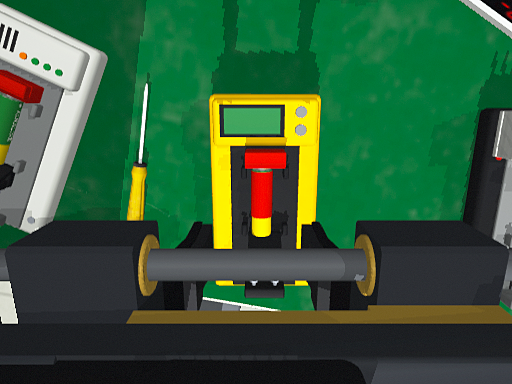

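The red cell is at u≈262, about 3 mm to +y, which agrees with the computed shift.

```bash
python3 -m inch '[[-0.0007,0.003,0.03,0,0,0],[0,0,0.03,0,0,0],[0,0,0.013,0,0,0],[0,0,0.006,0,0,0],[0,0,0,0,0,0],[0,0,0,0,0,0],[0,0,0,0,0,0]]' 0.045 25
python3 goto.py 0.4365 -0.1303 0.024 11
```

```text
clock: 9.92
tcp_pos: [0.4373, -0.1311, 0.0268]
tool_rot: [3.127, 0.298, 0.005]
contact_force: [-0.4, 0.5, 0.0]
grip_width: 0.045
t 9.92 pos [ 0.4373 -0.1311  0.0268] yaw 10.89 grip 0.045 F [-0.4  0.5  0. ]
turn first (tool deg) [ 0.07 -0.17 -0.11]  then shift mm [-0.6 -0.9  2.8]
```

```bash
python3 -m inch '[[0,0,0.0018,0,0,0],[0,0,0,0,0,0],[0,0,0,0,0,0]]' 0.045 25;python3 goto.py 0.4365 -0.1303 0.024 11
python3 -m inch '[[0,0,0,0,0,0],[0,0,0,0,0,0],[0,0,0,0,0,0],[0,0,0,0,0,0],[0,0,0,0,0,0],[0,0,0,0,0,0],[0,0,0,0,0,0]]' 0 25; python3 goto.py 0.4365 -0.1303 0.024 11
```

```text
clock: 10.17
tcp_pos: [0.4362, -0.1314, 0.0241]
tool_rot: [3.127, 0.296, 0.002]
contact_force: [-0.0, -0.1, 0.1]
grip_width: 0.0452
t 10.17 pos [ 0.4362 -0.1314  0.0241] yaw 10.83 grip 0.0452 F [-0.  -0.1  0.1]
turn first (tool deg) [ 0.03 -0.06 -0.17]  then shift mm [ 0.5 -1.1  0.1]
clock: 10.75
tcp_pos: [0.4358, -0.1313, 0.0235]
tool_rot: [-3.128, -0.297, 0.0]
contact_force: [-0.2, 0.4, 0.7]
grip_width: 0.0138
t 10.75 pos [ 0.4358 -0.1313  0.0235] yaw 10.84 grip 0.0138 F [-0.2  0.4  0.7]
turn first (tool deg) [-0.    0.01 -0.16]  then shift mm [ 0.8 -0.8 -0.5]
```

```bash
python3 -m inch '[[0,0,-0.01,0,0,0],[0,0,-0.03,0,0,0],[0,0,-0.03,0,0,0],[0,0,-0.03,0,0,0],[0,0,0,0,0,0],[0,0,0,0,0,0]]'
python3 goto.py 0.4622 -0.3325 0.1 11
```

```text
clock: 11.25
tcp_pos: [0.437, -0.1317, 0.1257]
tool_rot: [3.126, 0.296, 0.007]
contact_force: [0.1, 0.1, -0.1]
grip_width: 0.0141
t 11.25 pos [ 0.437  -0.1317  0.1257] yaw 10.82 grip 0.0141 F [ 0.1  0.1 -0.1]
turn first (tool deg) [ 0.12 -0.24 -0.18]  then shift mm [-13.6 201.9  25.7]
```

```bash
python3 -m inch '[[-0.0023,0.0337,0.001,0,0,-0.1],[-0.0023,0.0337,0.001,0,0,0],[-0.0023,0.0337,0.001,0,0,0],[-0.0023,0.0337,0.001,0,0,0],[-0.0023,0.0337,0.001,0,0,0],[-0.0023,0.0337,0.001,0,0,0],[0,0,0.02,0,0,0],[0,0,0,0,0,0],[0,0,0,0,0,0],[0,0,0,0,0,0]]'
python3 look.py w8; python3 goto.py 0.4622 -0.3325 0.024 11
```

```text
clock: 12.08
tcp_pos: [0.4603, -0.3311, 0.0971]
tool_rot: [-3.125, -0.301, 0.002]
contact_force: [0.0, -0.4, -0.6]
grip_width: 0.0138
[ 0.46034486 -0.33110261  0.09705289] 0.023500708544986582
t 12.13 pos [ 0.4608 -0.3312  0.0977] yaw 11.04 grip 0.0138 F [0.8 0.4 1.2]
turn first (tool deg) [-0.04  0.    0.04]  then shift mm [ 1.1  1.5 73.7]
```

View pics/w8.png

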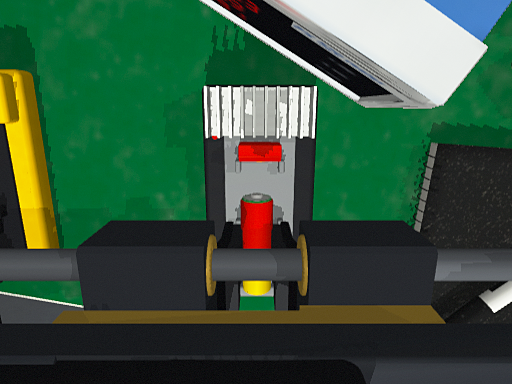

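The red cell at u≈257 is about 1.5 mm left of the bay line at u≈260, which matches the computed shift. Lowering it now.

```bash
python3 -m inch '[[0.001,0.0015,0.02,0,0,0],[0,0,0.015,0,0,0],[0,0,0.008,0,0,0],[0,0,0.008,0,0,0],[0,0,0.006,0,0,0],[0,0,0.006,0,0,0],[0,0,0.005,0,0,0],[0,0,0,0,0,0],[0,0,0,0,0,0]]'
python3 goto.py 0.4622 -0.3325 0.024 11
```

```text
clock: 12.88
tcp_pos: [0.4622, -0.3337, 0.0296]
tool_rot: [3.127, 0.299, 0.001]
contact_force: [0.7, 0.5, -0.4]
grip_width: 0.0138
t 12.88 pos [ 0.4622 -0.3337  0.0296] yaw 10.94 grip 0.0138 F [ 0.7  0.5 -0.4]
turn first (tool deg) [ 0.01 -0.03 -0.06]  then shift mm [ 0.2 -1.2  5.6]
```

```bash
python3 -m inch '[[0,-0.0008,0.0025,0,0,0],[0,0,0.0025,0,0,0],[0,0,0.0005,0,0,0],[0,0,0,0,0,0],[0,0,0,0,0,0]]'
python3 goto.py 0.4622 -0.3325 0.024 11; python3 look.py w9
```

```text
clock: 13.3
tcp_pos: [0.4617, -0.333, 0.024]
tool_rot: [-3.127, -0.299, -0.0]
contact_force: [0.4, 0.3, 0.7]
grip_width: 0.0141
t 13.3 pos [ 0.4617 -0.333   0.024 ] yaw 10.93 grip 0.0141 F [0.4 0.3 0.7]
turn first (tool deg) [ 0.   -0.   -0.07]  then shift mm [ 0.6 -0.4  0. ]
[ 0.46167987 -0.33296779  0.02404313] 0.0016615167832667093
```

View pics/w9.png

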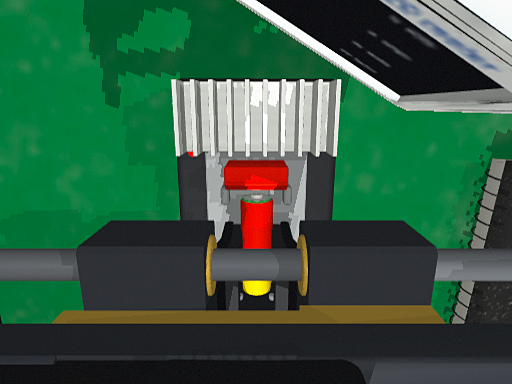

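The cell is on the floor, in front of the red block at (257,180) with a small gap. Releasing.

```bash
python3 -m inch '[[0,0,0,0,0,0],[0,0,0,0,0,0],[0,0,0,0,0,0],[0,0,0,0,0,0],[0,0,-0.01,0,0,0],[0,0,-0.025,0,0,0],[0,0,-0.04,0,0,0],[0,0,-0.04,0,0,0],[-0.03,0,-0.02,0,0,0],[-0.03,0,-0.02,0,0,0],[0,0,0,0,0,0],[0,0,0,0,0,0]]' 0.045 25
python3 look.py w10; python3 goto.py 0.4543 0.056 0.15 -14.5
```

```text
clock: 14.35
tcp_pos: [0.4019, -0.3456, 0.1813]
tool_rot: [3.125, 0.294, 0.004]
contact_force: [0.6, 0.8, -0.2]
grip_width: 0.0449
[ 0.4019236  -0.34563657  0.1812702 ] 0.06968588417521744
t 14.4 pos [ 0.4028 -0.3446  0.1801] yaw 10.87 grip 0.045 F [ 0.6  0.2 -0.6]
turn first (tool deg) [ 0.05 -0.1  25.37]  then shift mm [ -50.4 -400.7   30.1]
```

View pics/w10.png

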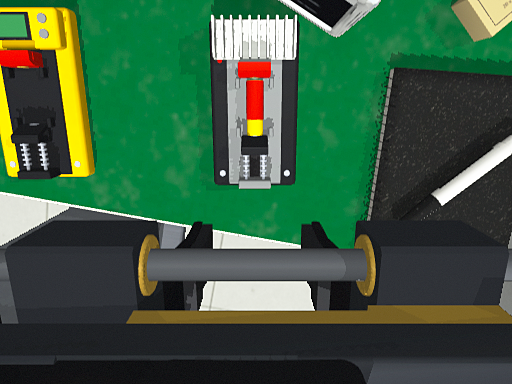

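The red cell is seated against the red block in the load tester at (255,105). Next is the green cell.

```bash
python3 -m inch '[[0,0,0,0,0,6.35],[0,0,0,0,0,6.35],[0,0,0,0,0,6.35],[0,0,0,0,0,6.35],[-0.005,-0.04,0.003,0,0,0],[-0.005,-0.04,0.003,0,0,0],[-0.005,-0.04,0.003,0,0,0],[-0.005,-0.04,0.003,0,0,0],[-0.005,-0.04,0.003,0,0,0],[-0.005,-0.04,0.003,0,0,0],[-0.005,-0.04,0.003,0,0,0],[-0.005,-0.04,0.003,0,0,0],[-0.005,-0.04,0.003,0,0,0],[-0.005,-0.04,0.003,0,0,0],[0,0,0.025,0,0,0],[0,0,0.025,0,0,0],[0,0,0,0,0,0],[0,0,0,0,0,0],[0,0,0,0,0,0]]'
python3 look.py w11; python3 goto.py 0.4543 0.056 0.024 -14.5
```

```text
clock: 15.98
tcp_pos: [0.4548, 0.0558, 0.0994]
tool_rot: [-3.116, 0.395, -0.0]
contact_force: [0.3, -0.4, 0.1]
grip_width: 0.0451
[0.45483839 0.05576423 0.09943538] 0.027535135596121793
t 16.03 pos [0.4553 0.0556 0.1   ] yaw -14.5 grip 0.045 F [-0.5 -0.8  0.6]
turn first (tool deg) [-0.04 -0.08  0.  ]  then shift mm [-1.1 -0.2 76. ]
```

View pics/w11.png

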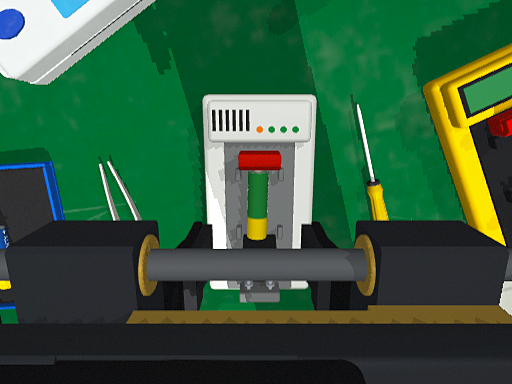

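The green cell is at u≈258, centred and parallel to the tool axis. Descending.

```bash
python3 cell.py w11 green 240 280 170 242; python3 -m inch '[[-0.0005,0.0005,0.03,0,0,0],[0,0,0.025,0,0,0],[0,0,0.013,0,0,0],[0,0,0.006,0,0,0],[0,0,0,0,0,0],[0,0,0,0,0,0],[0,0,0,0,0,0]]' 0.045 25
python3 goto.py 0.4543 0.056 0.024 -14.5
```

```text
yellow [247 216  20  24 415] [0.4368 0.0606] [437.3  60.3] [13.8 17.7] 75.2
green [248 172  21  47 771] [0.4604 0.0536] [460.4  53.5] [13.2 33.6] 73.8
yaw -16.4 sep 24.6 mid (yellow centre+17.5mm) [0.4536 0.0556]
clock: 16.62
tcp_pos: [0.455, 0.0552, 0.0263]
tool_rot: [-3.116, 0.396, -0.004]
contact_force: [-0.6, -0.1, 0.2]
grip_width: 0.0448
t 16.62 pos [0.455  0.0552 0.0263] yaw -14.49 grip 0.0448 F [-0.6 -0.1  0.2]
turn first (tool deg) [-0.06 -0.15  0.01]  then shift mm [-0.8 -0.6  2.3]
```

```bash
python3 -m inch '[[-0.0005,0,0.0014,0,0,-0.3],[0,0,0,0,0,0],[0,0,0,0,0,0]]' 0.045 25
python3 -m inch '[[0,0,0,0,0,0],[0,0,0,0,0,0],[0,0,0,0,0,0],[0,0,0,0,0,0],[0,0,0,0,0,0],[0,0,0,0,0,0],[0,0,0,0,0,0]]' 0 25; python3 goto.py 0.4543 0.056 0.024 -14.5
```

```text
clock: 16.87
tcp_pos: [0.4535, 0.0552, 0.0242]
tool_rot: [-3.117, 0.388, -0.002]
contact_force: [0.0, 0.1, -0.2]
grip_width: 0.0448
clock: 17.45
tcp_pos: [0.4532, 0.0552, 0.0236]
tool_rot: [3.118, -0.387, -0.0]
contact_force: [0.2, -0.7, -0.7]
grip_width: 0.0139
t 17.45 pos [0.4532 0.0552 0.0236] yaw -14.17 grip 0.0139 F [ 0.2 -0.7 -0.7]
turn first (tool deg) [0.   0.   0.33]  then shift mm [ 0.9 -1.  -0.4]
```

```bash
python3 -m inch '[[0,0,-0.01,0,0,0],[0,0,-0.03,0,0,0],[0,0,-0.03,0,0,0],[0,0,-0.03,0,0,0],[0,0,0,0,0,0],[0,0,0,0,0,0]]'
python3 goto.py 0.432 -0.1318 0.1 11
```

```text
clock: 17.95
tcp_pos: [0.4545, 0.0554, 0.1258]
tool_rot: [-3.117, 0.388, -0.007]
contact_force: [-0.4, 0.6, -0.7]
grip_width: 0.0138
t 17.95 pos [0.4545 0.0554 0.1258] yaw -14.18 grip 0.0138 F [-0.4  0.6 -0.7]
turn first (tool deg) [ -0.03  -0.27 -25.18]  then shift mm [-57.8 179.4  25.8]
```

```bash
python3 -m inch '[[0,0,0,0,0,-6.3],[0,0,0,0,0,-6.3],[0,0,0,0,0,-6.3],[0,0,0,0,0,-6.3],[-0.0116,0.0358,0,0,0,0],[-0.0116,0.0358,0,0,0,0],[-0.0116,0.0358,0,0,0,0],[-0.0116,0.0358,0,0,0,0],[-0.0116,0.0358,0,0,0,0],[0,0,0.026,0,0,0],[0,0,0,0,0,0],[0,0,0,0,0,0],[0,0,0,0,0,0]]'
python3 look.py w12; python3 goto.py 0.432 -0.1318 0.024 11
```

```text
clock: 19.03
tcp_pos: [0.4304, -0.1303, 0.0975]
tool_rot: [-3.126, -0.305, 0.002]
contact_force: [0.4, 0.7, -0.1]
grip_width: 0.0138
[ 0.43037447 -0.13027418  0.09748173] 0.024508942697458434
t 19.08 pos [ 0.431  -0.1302  0.0979] yaw 11.18 grip 0.0141 F [ 0.6  0.5 -0. ]
turn first (tool deg) [-0.03 -0.01  0.18]  then shift mm [ 0.7  1.8 73.9]
```

View pics/w12.png

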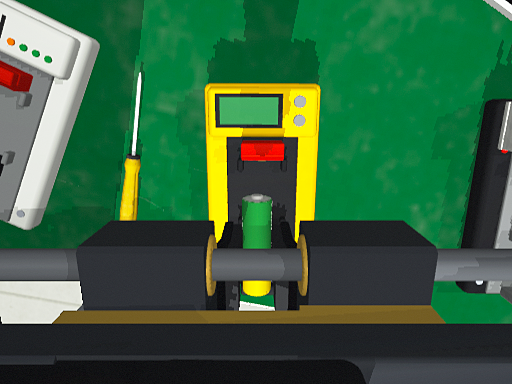

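Run:
```python
from h import *
for n,(v0,v1,u0,u1) in (("w7",(150,168,225,305)),("w12",(138,163,225,305)),("w8",(138,163,225,305)),("w2",(148,170,225,305)),("w9",(158,192,200,310))):
    c=dict(np.load(n+".npz")); hsv=cv2.cvtColor(c["color"],cv2.COLOR_RGB2HSV).astype(int); H,S,V=[hsv[...,i] for i in range(3)]
    m=((H<8)|(H>172))&(S>140)&(V>60); q=np.argwhere(m[v0:v1,u0:u1])+[v0,u0]
    a=(q[:,1].min()+q[:,1].max())/2; b=q[:,0].mean(); z=np.median(c["z_map"][q[:,0],q[:,1]])
    w=ray(c,a,b,.04,c["R"],c["t"]); f=K(c)[0]
    print(n,"u",a,"v",b.round(1),"offset mm",((a-256.45)*z/f*1000).round(2),"world",w.round(4))
```

```text
w7 u 265.0 v 158.5 offset mm 5.7 world [ 0.4703 -0.1262  0.04  ]
w12 u 262.5 v 150.1 offset mm 3.89 world [ 0.4701 -0.1265  0.04  ]
w8 u 259.5 v 151.2 offset mm 1.96 world [ 0.4991 -0.3256  0.04  ]
w2 u 252.5 v 160.1 offset mm -2.48 world [ 0.4993 -0.3254  0.04  ]
w9 u 255.5 v 174.7 offset mm -0.41 world [ 0.4995 -0.3254  0.04  ]
```

```bash
python3 -m inch '[[0.0005,0.0028,0.02,0,0,0],[0,0,0.015,0,0,0],[0,0,0.008,0,0,0],[0,0,0.008,0,0,0],[0,0,0.006,0,0,0],[0,0,0.006,0,0,0],[0,0,0.005,0,0,0],[0,0,0,0,0,0],[0,0,0,0,0,0]]'
python3 goto.py 0.432 -0.1325 0.024 11
```

```text
clock: 19.83
tcp_pos: [0.4319, -0.1341, 0.0297]
tool_rot: [3.127, 0.302, 0.001]
contact_force: [1.4, 0.1, -0.2]
grip_width: 0.0138
t 19.83 pos [ 0.4319 -0.1341  0.0297] yaw 11.04 grip 0.0138 F [ 1.4  0.1 -0.2]
turn first (tool deg) [ 0.01 -0.03  0.04]  then shift mm [ 0.4 -1.6  5.7]
```

```bash
python3 -m inch '[[0,-0.001,0.0025,0,0,0],[0,0,0.0025,0,0,0],[0,0,0.0005,0,0,0],[0,0,0,0,0,0],[0,0,0,0,0,0]]'
python3 look.py w13; python3 goto.py 0.432 -0.1325 0.024 11
```

```text
clock: 20.25
tcp_pos: [0.4313, -0.1333, 0.0241]
tool_rot: [3.127, 0.302, -0.0]
contact_force: [1.0, 0.5, -0.8]
grip_width: 0.014
[ 0.43133619 -0.13325793  0.02412521] 0.0030138573432745863
t 20.3 pos [ 0.4313 -0.1333  0.0241] yaw 11.03 grip 0.0137 F [ 0.   1.1 -1.8]
turn first (tool deg) [0.   0.   0.03]  then shift mm [ 0.8 -0.6  0.1]
```

View pics/w13.png

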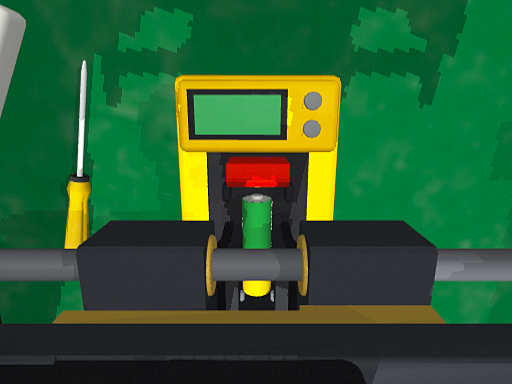

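The cell is centred on the red block (u≈257 for both) and on the floor. Releasing.

```bash
python3 -m inch '[[0,0,0,0,0,0],[0,0,0,0,0,0],[0,0,0,0,0,0],[0,0,0,0,0,0],[0,0,-0.01,0,0,0],[0,0,-0.025,0,0,0],[0,0,-0.04,0,0,0],[0,0,-0.04,0,0,0],[0,0,-0.02,0,0,0],[0,0,0,0,0,0],[0,0,0,0,0,0]]' 0.045 25
python3 look.py w14; python3 goto.py 0.458 0.263 0.12 -11
```

```text
clock: 21.22
tcp_pos: [0.4319, -0.1334, 0.1609]
tool_rot: [3.126, 0.302, 0.005]
contact_force: [-1.0, 0.7, -1.2]
grip_width: 0.0451
[ 0.43191088 -0.13344813  0.16086126] 0.06244343851480825
t 21.27 pos [ 0.4309 -0.1332  0.1594] yaw 11.03 grip 0.0453 F [-0.4  0.1 -1.7]
turn first (tool deg) [ 2.000e-02 -1.000e-02  2.203e+01]  then shift mm [ -49.  -394.1   39.4]
```

View pics/w14.png

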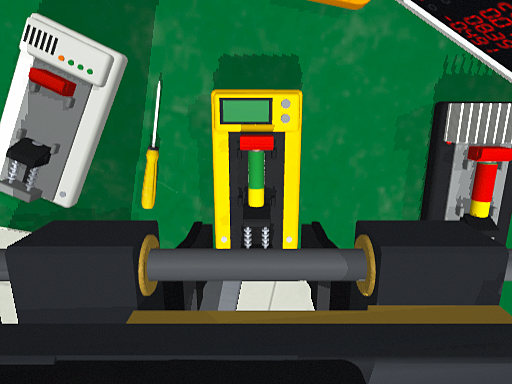

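The green cell is seated in the meter at (257,175), against the red block. Next is the blue cell.

```bash
python3 -m inch '[[0,0,0,0,0,5.5],[0,0,0,0,0,5.5],[0,0,0,0,0,5.5],[0,0,0,0,0,5.5],[-0.0049,-0.0394,0,0,0,0],[-0.0049,-0.0394,0,0,0,0],[-0.0049,-0.0394,0,0,0,0],[-0.0049,-0.0394,0,0,0,0],[-0.0049,-0.0394,0,0,0,0],[-0.0049,-0.0394,0,0,0,0],[-0.0049,-0.0394,0,0,0,0],[-0.0049,-0.0394,0,0,0,0],[-0.0049,-0.0394,0,0,0,0],[-0.0049,-0.0394,0,0,0,0],[0,0,0.03,0,0,0],[0,0,0.03,0,0,0],[0,0,0.01,0,0,0],[0,0,0,0,0,0],[0,0,0,0,0,0],[0,0,0,0,0,0]]' 0.038 25
python3 look.py w15; python3 goto.py 0.458 0.263 0.0095 -11
```

```text
clock: 22.93
tcp_pos: [0.459, 0.2629, 0.09]
tool_rot: [-3.126, 0.301, -0.002]
contact_force: [0.3, 0.5, 0.3]
grip_width: 0.0379
[0.45898051 0.26286908 0.09003764] 0.019559946174946833
t 22.98 pos [0.4593 0.263  0.0905] yaw -11.02 grip 0.0381 F [-0.6  0.5  1. ]
turn first (tool deg) [-0.09 -0.11 -0.02]  then shift mm [-1.2  0.3 81. ]
```

View pics/w15.png

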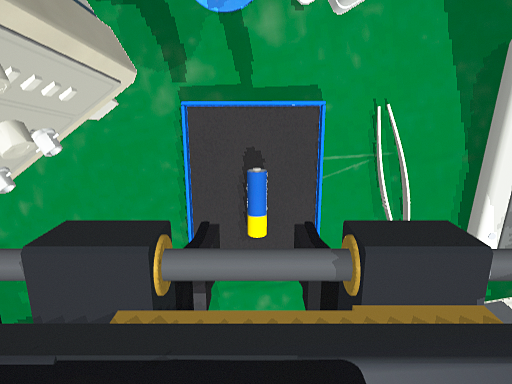

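The blue cell is centred at u≈257 in the tray.

```bash
python3 -m inch '[[-0.001,0.0003,0.03,0,0,0],[0,0,0.03,0,0,0],[0,0,0.012,0,0,0],[0,0,0.006,0,0,0],[0,0,0,0,0,0],[0,0,0,0,0,0],[0,0,0,0,0,0]]'
python3 goto.py 0.458 0.263 0.0095 -11
```

```text
clock: 23.57
tcp_pos: [0.4584, 0.2635, 0.0127]
tool_rot: [-3.125, 0.3, -0.004]
contact_force: [0.1, -0.6, -0.3]
grip_width: 0.0378
t 23.57 pos [0.4584 0.2635 0.0127] yaw -10.98 grip 0.0378 F [ 0.1 -0.6 -0.3]
turn first (tool deg) [-0.12 -0.13  0.02]  then shift mm [-0.3  0.5  3.2]
```

```bash
python3 -m inch '[[0,0,0.0018,0,0,0],[0,0,0,0,0,0],[0,0,0,0,0,0]]'
python3 -m inch '[[0,0,0,0,0,0],[0,0,0,0,0,0],[0,0,0,0,0,0],[0,0,0,0,0,0],[0,0,0,0,0,0],[0,0,0,0,0,0],[0,0,0,0,0,0]]' 0 25
python3 -m inch '[[0,0,-0.01,0,0,0],[0,0,-0.03,0,0,0],[0,0,-0.04,0,0,0],[0,0,-0.04,0,0,0],[0,0,0,0,0,0],[0,0,0,0,0,0]]'
python3 goto.py 0.4494 0.0563 0.1 -14.5
```

```text
clock: 23.82
tcp_pos: [0.4576, 0.2629, 0.0099]
tool_rot: [-3.127, 0.3, -0.001]
contact_force: [0.5, -0.5, 0.2]
grip_width: 0.0379
clock: 24.4
tcp_pos: [0.4572, 0.2628, 0.0093]
tool_rot: [3.127, -0.3, 0.0]
contact_force: [-0.4, 0.1, 0.4]
grip_width: 0.014
clock: 24.9
tcp_pos: [0.4588, 0.2638, 0.1325]
tool_rot: [-3.124, 0.3, -0.009]
contact_force: [-1.2, 0.3, -1.0]
grip_width: 0.014
t 24.9 pos [0.4588 0.2638 0.1325] yaw -10.98 grip 0.014 F [-1.2  0.3 -1. ]
turn first (tool deg) [-0.24 -0.28  3.52]  then shift mm [ 42.9 203.2  32.5]
```

```bash
python3 -m inch '[[0,0,0,0,0,3.5],[0.0071,0.0338,0,0,0,0],[0.0071,0.0338,0,0,0,0],[0.0071,0.0338,0,0,0,0],[0.0071,0.0338,0,0,0,0],[0.0071,0.0338,0,0,0,0],[0.0071,0.0338,0,0,0,0],[0,0,0.032,0,0,0],[0,0,0,0,0,0],[0,0,0,0,0,0],[0,0,0,0,0,0]]'
python3 look.py w16; python3 goto.py 0.4494 0.0563 0.024 -14.5
```

```text
clock: 25.82
tcp_pos: [0.4475, 0.057, 0.0974]
tool_rot: [-3.117, 0.392, 0.002]
contact_force: [0.5, -0.1, -0.7]
grip_width: 0.0135
[0.44754254 0.05703592 0.09740265] 0.026526147671732614
t 25.87 pos [0.4481 0.0573 0.0979] yaw -14.31 grip 0.0138 F [-0.9  0.1 -0.6]
turn first (tool deg) [-0.04 -0.02  0.19]  then shift mm [ 1.5  0.6 73.9]
```

View pics/w16.png

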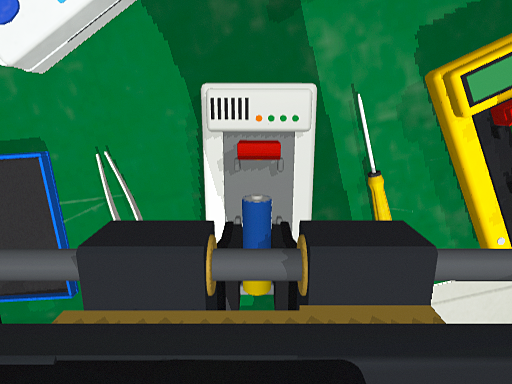

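The blue cell at u≈257 and the red block at u≈258.5 are in line. Lowering.

```bash
python3 -m inch '[[0.0012,0.0008,0.02,0,0,0.2],[0,0,0.015,0,0,0],[0,0,0.008,0,0,0],[0,0,0.008,0,0,0],[0,0,0.006,0,0,0],[0,0,0.006,0,0,0],[0,0,0.005,0,0,0],[0,0,0,0,0,0],[0,0,0,0,0,0]]'
python3 -m inch '[[0,0,0.0025,0,0,0],[0,0,0.0025,0,0,0],[0,0,0.0005,0,0,0],[0,0,0,0,0,0],[0,0,0,0,0,0]]'
python3 look.py w17; python3 goto.py 0.4494 0.0563 0.024 -14.5
```

```text
clock: 26.62
tcp_pos: [0.449, 0.0547, 0.0294]
tool_rot: [-3.116, 0.401, -0.001]
contact_force: [0.1, 0.1, -0.2]
grip_width: 0.0141
clock: 27.03
tcp_pos: [0.4493, 0.0547, 0.0245]
tool_rot: [-3.116, 0.401, -0.002]
contact_force: [0.8, -0.3, 5.3]
grip_width: 0.0136
[0.44930998 0.05469014 0.02446333] 0.00291627337135671
t 27.08 pos [0.4493 0.0547 0.0245] yaw -14.68 grip 0.0137 F [ 0.2 -0.2  5.1]
turn first (tool deg) [-0.01 -0.07 -0.18]  then shift mm [-0.4 -1.6  0.5]
```

View pics/w17.png

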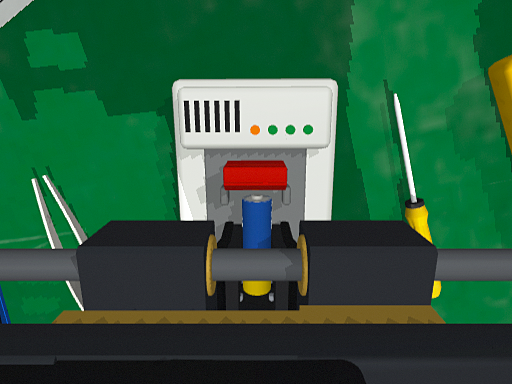

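The blue cell is on the floor (5 N of contact) and in line with the block. Releasing.

```bash
python3 -m inch '[[0,0,0,0,0,0],[0,0,0,0,0,0],[0,0,0,0,0,0],[0,0,0,0,0,0],[0,0,-0.01,0,0,0],[0,0,-0.025,0,0,0],[0,0,-0.04,0,0,0],[0,0,-0.04,0,0,0],[0,0.02,-0.03,0,0,0],[0,0.03,-0.02,0,0,0],[0,0.03,0,0,0,0],[0,0,0,0,0,0],[0,0,0,0,0,0],[0,0,0,0,0,0]]' 0.045 25
python3 look.py w18
python3 - <<'E'
from plant import arm,imaging; from h import *
c=imaging.capture("top"); np.savez("top1.npz",**c); im=c["color"][:,:,::-1]
cv2.imwrite("pics/top1.png",cv2.resize(im[130:290,80:410],None,fx=2.4,fy=2.4,interpolation=cv2.INTER_CUBIC))
E
```

```text
clock: 28.25
tcp_pos: [0.4283, -0.0222, 0.1891]
tool_rot: [-3.116, 0.401, -0.0]
contact_force: [-0.9, 1.1, 0.0]
grip_width: 0.0449
[ 0.42826171 -0.02217847  0.18905833] 0.028327890833819414
```

View pics/w18.png

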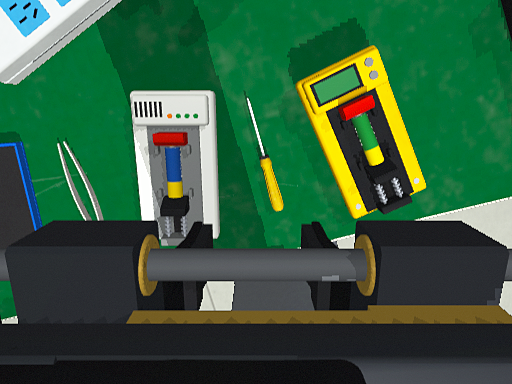

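View pics/top1.png

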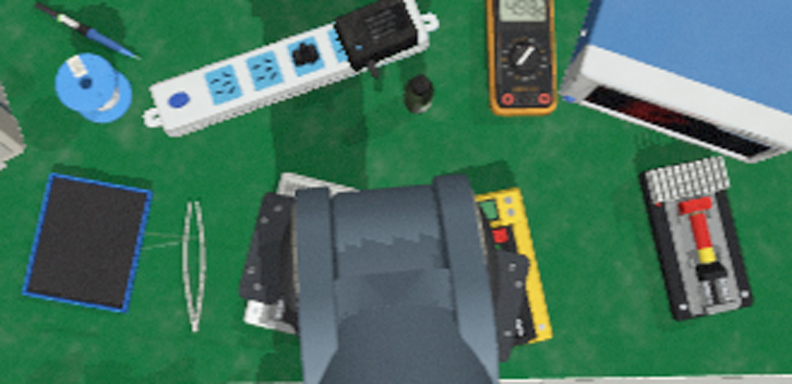

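All three cells look seated: blue in the charger at (174,172), green in the meter at (368,138) and red in the load tester. The bottle and multimeter are standing as before. I'll run one numeric check.

```bash
python3 cell.py w18 blue 160 190 146 197; python3 cell.py w18 green 348 388 112 168; python3 cell.py w10 red 243 268 79 137
python3 - <<'E'
from h import *
a=dict(np.load("top0.npz"));b=dict(np.load("top1.npz"))
d=np.abs(a["color"][130:182,240:315].astype(int)-b["color"][130:182,240:315]).max(-1); print("changed px near bottle/mm",(d>40).sum())
c=dict(np.load("w18.npz"));P=pts(c,c["R"],c["t"])
for n,u,v in(("blue+",174,152),("blue-",174,190),("green+",361,122),("green-",375,158)): print(n,P[v-1:v+2,u-1:u+2,2].mean().round(4))
c=dict(np.load("w10.npz"));P=pts(c,c["R"],c["t"])
for n,u,v in(("red+",255,84),("red-",255,130)): print(n,P[v-1:v+2,u-1:u+2,2].mean().round(4))
E
```

```text
yellow [167 181  16  16 223] [0.4372 0.0581] [437.6  58. ] [14.4 15.1] 76.3
blue [165 147  17  35 500] [0.4612 0.0522] [460.9  52. ] [14.5 32.9] 75.4
yaw -13.8 sep 24.8 mid (yellow centre+17.5mm) [0.4542 0.0539]
yellow [364 145  20  21 267] [ 0.4202 -0.1356] [ 420.2 -135.6] [17.4 14.6] 11.0
green [352 113  27  38 520] [ 0.4447 -0.1312] [ 444.5 -131.1] [33.1 13.9] 11.0
yaw 10.4 sep 24.9 mid (yellow centre+17.5mm) [ 0.4374 -0.1325]
yellow [247 120  16  16 251] [ 0.4494 -0.3353] [ 449.2 -335.3] [13.4 13.7] 10.8
red [246  80  18  40 676] [ 0.4735 -0.3307] [ 473.2 -330.8] [33.6 15.3] 11.1
yaw 10.9 sep 24.6 mid (yellow centre+17.5mm) [ 0.4665 -0.332 ]
changed px near bottle/mm 132
blue+ 0.0353
blue- 0.036
green+ 0.0366
green- 0.0364
red+ 0.0371
red- 0.0365
```

```bash
python3 -c "
from plant import arm
s=arm.sense();print(s['clock'],s['contact_force']);print(arm.hand_in())"
```

```text
28.35 [0.96523897 0.51021598 0.26886257]
the job is handed in; nothing more can be done
None
```

The grading test is moved on by one step, and I handed the job in at 28.4 s of the 93 s allowed. I laid the blue cell in the tray, moved red from the meter to the load tester and green from the charger to the meter. Blue then went from the tray into the charger.

**Final checks:** in the wrist pictures, each cell's measured middle is within about 3 mm of where the first cell sat in that bay. All three are within about 1° of the bay's line, with the plus end at the red block. Cell tops read 35 to 37 mm above the bench; a cell flat on the bay floor would read 37. The gripper was open and well clear of everything.

**One unsettled check:** a before/after comparison of the top view found 132 changed pixels around the bottle and multimeter. I put this down to arm shadow without tracing it. In the picture the bottle is within about 1 pixel of where it started, and the multimeter looks unmoved.

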